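# Let a vial out of the pedal dispenser

## Task

Let the vial out of the pedal-operated dispenser: press the pedal right down until it meets its rubber stop, without forcing it against the stop, and hold it there for about a second so that the lid stays up and the vial rolls out into the tray. Then ease the pedal all the way back up so that the lid comes down gently instead of dropping shut, leave the vial lying in the tray, and do not disturb the loose things around the dispenser.

Things in the scene. Friction and masses are not known exactly. Their poses are not given: they have to be found in the camera images.
- dispenser: Grey vial dispenser fixed to the bench: housing 134 x 80 x 93 mm high with an open catch tray on its front, a pedal lever along its right side. Origin: on the bench under the housing; x to the back (away from the tray), y to the side without lever, z up. In this frame the housing spans x -66 to 68 mm, the tray (46 mm high) x -115 to -66. Stands elsewhere and turned in each start.
- pedal: Pedal lever: steel bar 12 x 12 x 200 mm. Origin: its pivot, at (20, -55, 50) mm in the dispenser's frame; x along the bar to the back. The pad end (-x) goes down when pressed. Spring and lid push it back up: it takes 4 to 9 N on the pad before the stop is met, and springs up at once if let go. The linkage is light: never more than 22 N on it.
- pedal_pad (a point): Centre of the top of the pedal's ribbed black pad on a steel plate (44 x 46 mm), at (-150, -60, 66) mm in the dispenser's frame when up; free above. The tray front is 13 mm behind the pad and 20 mm lower. It goes down 13 to 34 mm on an arc of 170 mm radius about the pivot before the stop is met; how far differs in each start and shows in no listed pose.
- stop: Stop under the lever: aluminium block 20 x 22 x 8 mm with a screw and rubber bumper on top. Origin: underside of the block, at (-105, -59, 6) mm in the dispenser's frame. The screw height differs in each start, unseen in this pose, so the stop must be felt: once it is met the force on the pad rises by some 5 N per mm of pad travel, before that by less than 0.2 N per mm.
- lid (a joint): Opening of the lid, rad: 0 shut, growing as its front rises. Plain light hood 140 x 84 mm with a front flap that holds the vial back; hinged along y at the back, at (64, 0, 88) mm in the dispenser's frame. Linked to the pedal: 4.5 times its angle (0.026 rad per mm of pad travel), 0.36 to 0.9 rad at the stop. It has been dropped if it falls faster than 2 rad/s, 75 mm/s at the pad.
- lid_edge (a point): Middle of the lid's front upper edge, at (-72, 0, 93) mm in the dispenser's frame when shut. While opening, the flap swings to no more than 85 mm in front of the dispenser's origin and the edge up to 0.21 m above the bench.
- vial: Clear glass vial with a white screw cap, 12 mm across, 34 mm long, lying across the chute behind the flap. Origin: the centre of its bottom; z towards its cap. When the flap rises it rolls down the chute (slope 14 degrees) into the tray by itself, in under a second.
- vial_mid (a point): Middle of the vial, on its axis.
- tray (a point): Where the middle of the vial lies when it has rolled out against the tray front: at (-103, 0, 28.5) mm in the dispenser's frame.
- tape: Yellow roll of tape, 63 mm across, 19 mm high, lying on the bench on the dispenser's +y side; origin under its centre. Leave alone.
- cap: White spare bottle cap, 38 mm across, 20 mm high, on the bench on the +y side of the tray; origin under its centre. Leave alone.
- spare_vial: Another vial, blue cap, 12 mm across and 34 mm high, standing on the bench on the lever's side of the dispenser; origin under its centre. Leave alone.
- timer: White lab timer, 62 x 62 x 19 mm, on the bench near the dispenser on the lever's side, further back than the vial; origin under its centre. Leave alone.

How it is judged:
By the outcome, as a careful person would: the job done as asked, in the order asked, and still so for the second after the job is handed in, with the robot touching nothing.
It also fails if it takes over 42 s, if anything falls off the work surface, if the arm or the gripper's body presses on something with over 40 N, if the wrist force passes 120 N, or if a joint passes its speed limit or range.

## Robot

A 7-joint arm with a two-finger parallel gripper is mounted at the origin on a cart in front of the work surface, level with it; the furniture and walls round the work are solid. World frame = base frame: x ahead of the robot, y to its left, z up, the work surface at z = 0. Lengths are in m, angles in rad, forces in N, time in s.
With the tool pointing down it reaches from about 0.35 to 0.9 m from the base axis. Payload 8.1 kg.
Tool frame: the origin (TCP) lies at the very end of the fingers, on their centre line; the grasp point (between the pads) lies 19 mm behind it; z points along the fingers, y is the line along which they close (so a half turn about z gives the same grasp; the last joint's range is limited). The gripper opens to 92 mm and grips with 3 to 60 N. Pads are 19 mm wide; open, the fingers measure 130 mm over their backs; the gripper's body (75 mm by 190 mm) begins 47 mm behind the grasp point.
Start: joints at [-1.273, 0.434, 0.025, 1.573, -0.012, 1.134, -0.075], TCP at [0.244, 0.575, 0.227] pointing down, gripper open.
Joint ranges: [-2.62, 2.62], [-0.44, 2.09], [-1.27, 1.32], [0.08, 2.57], [-1.32, 4.46], [0.12, 2], [-2.74, 2.74]. Speed limits (rad/s): [2.22, 2.22, 3.01, 3.01, 3.14, 3.14, 3.14].

## Interface

Orientations are given as a unit quaternion [x, y, z, w].
In Python, from plant import monitor, vision, job gives the robot as it stands. The module is installed in compiled form; this text tells all that it offers.
- The arm moves only by the tool servo_tool, never from a script. Its argument "increments" is a list of rows, each an object with "grip": the opening, from 0 (shut) to 1 (fully open); "dp": the shift along the tool's x, y, z in mm, a list of three; "dr": the turn, a rotation vector about the tool's x, y, z in degrees, a list of three. In form: [{"grip": grip, "dp": [x, y, z], "dr": [rx, ry, rz]}, ...]. A call has 1 to 5 rows; each row is the pose to reach, as a shift and turn from the pose commanded when the call began, along the tool's axes at that moment; what a row does not reach only later rows make up. A row lasts 1/8 s, in which the tool goes at most 62.5 mm and 10.7 degrees, less where a joint would pass 70% of its speed; a pose out of reach is approached as far as the arm can. A call with a gripper value outside its range is refused whole. The fingers move at their own pace and stop on an object; the grip force is fixed at half the most. Time passes only in rows, so rows that repeat a pose let the fingers close. It gives the time, the measured TCP pose, the force, the opening and the grip force at its end, in the units of the state.
- monitor.sense(): the state, without advancing time (a new reading comes with each control period).
- vision.read_camera(name): name is "scene" or "top" or "wrist"; returns the picture (400x640x3 uint8, red, green, blue); there is no depth.
- vision.camera_info(name): a dict with "K" (3x3 intrinsics, pixels), "world_to_cam" (4x4, takes a point from world to camera coordinates). Camera axes: x right, y down, z forward; pixel columns grow to the right and rows downward; lengths in m; the calibration is good to about 2 mm. A picture is of the moment at which its call begins: read the wrist's pose just before it. camera_info takes no time and is no camera call; for the wrist camera it gives the pose at the moment of the call.
- job.job_done(): hands the job in; it is judged then, once.
Trained networks look in the newest picture that a camera, given by its name, has taken for a name from the list of things; names that differ only in an ending like _2 or _b are one class to them, and where a whole thing is asked for, a point or a joint stands for the part that bears it (a point fixed in the world has none). Each returns a list of dicts, best first, with "score" (0 to 1); they miss things now and then, are a little off and sometimes report something else, mostly with a low value. They report only what shows in the picture. A call takes as long as a camera call.
- vision.boxes_of(camera, name): "bbox" ([left, top, right, bottom] in pixels, round what is visible of it).
- vision.regions_of(camera, name): "mask" (400x640 bool, what is visible of it) and "bbox" ([left, top, right, bottom] in pixels, round what is visible of it).
- vision.mark_of(camera, name): "centre" ([column, row] in pixels: a listed point, or the origin of a listed thing).
The state is a dict: "time": time; "joint_pos": joint angles; "dq": joint speeds; "joint_torque": joint torques, N m; "eef_pos": TCP position; "tool_rot": TCP orientation; "ft_force": force on the tool from outside, world axes, zero at the start; "torque": the same for the moment, N m; "grip_width": finger opening in m; "finger_force": force on a finger pad.
Only numpy, scipy, OpenCV 4.12 (cv2) and the standard library are available. Lean on these libraries where they do the work, as an engineer would, in place of code of your own. Each camera call takes 0.05 s, during which the arm holds its last target. There are 200 camera calls.

## Working session

There is one attempt and no reset: what is moved stays moved. The work goes in short steps, Python scripts to look and compute and a tool call to move; the robot and the scene stay as the last step left them, time stands still between calls to the robot, and variables do not carry over. Pictures are saved under pics/ and viewed, at most 10 in all, crops included, and the job is handed in when it is done.

Besides the shell and the picture viewer there is one more tool, called after ">>>" as name(argument=value, ...), one argument or row to a line, values as JSON. servo_tool: Moves the arm, as the interface text tells. Its arguments: {"type":"object","properties":{"increments":{"type":"array","items":{"type":"object","properties":{"grip":{"type":"number"},"dp":{"type":"array","items":{"type":"number"}},"dr":{"type":"array","items":{"type":"number"}}}}}},"required":["increments"]}

```bash
mkdir -p pics; cat > h.py <<'E'
import numpy as np, cv2
from plant import monitor, vision, job
from scipy.spatial.transform import Rotation as R
def proj(ci,P):
    K=np.array(ci["K"]);T=np.array(ci["world_to_cam"]);c=np.atleast_2d(P)@T[:3,:3].T+T[:3,3];u=c@K.T
    return u[:,:2]/u[:,2:]
def save(cam,name):
    im=np.array(vision.read_camera(cam));cv2.imwrite("pics/"+name,im[:,:,::-1]);return im
E
python3 - <<'E'
from h import *
s=monitor.sense();print({k:np.round(v,3) for k,v in s.items()})
ims=[]
for c in ["scene","top"]:
    im=save(c,c+"0.png");ims.append(im)
    for n in ["dispenser","pedal","pedal_pad","stop","lid_edge","tray","tape","cap","spare_vial","timer","vial_mid"]:
        print(c,n,[(np.round(d["centre"],1).tolist(),round(d["score"],2)) for d in vision.mark_of(c,n)[:2]])
    ci=vision.camera_info(c);print(np.round(ci["K"],1).tolist(),np.round(ci["world_to_cam"],3).tolist())
cv2.imwrite("pics/both.png",cv2.resize(np.vstack(ims),(480*1,600))[:,:,::-1])
print(monitor.sense()["time"])
E
```

```text
{'time': np.float64(0.0), 'joint_pos': array([-1.273,  0.435,  0.025,  1.574, -0.012,  1.134, -0.075]), 'dq': array([ 0.   , -0.   , -0.   , -0.002,  0.   , -0.   ,  0.001]), 'joint_torque': array([ 2.0000e-03, -6.6783e+01,  9.8600e-01, -3.1446e+01, -6.0000e-02,
        4.3000e-02,  0.0000e+00]), 'eef_pos': array([0.244, 0.575, 0.226]), 'tool_rot': array([ 0.199,  0.98 , -0.001, -0.   ]), 'ft_force': array([ 0.881, -0.16 ,  0.263]), 'torque': array([0.005, 0.029, 0.006]), 'finger_force': np.float64(0.0), 'grip_width': np.float64(0.092)}
scene dispenser [([345.2, 247.0], 0.83)]
scene pedal [([372.6, 234.7], 0.72)]
scene pedal_pad [([313.1, 268.4], 0.61)]
scene stop [([332.5, 277.5], 0.54), ([343.9, 247.2], 0.39)]
scene lid_edge [([317.0, 224.1], 0.67)]
scene tray [([308.7, 258.4], 0.96)]
scene tape [([304.2, 224.7], 0.48)]
scene cap [([280.4, 253.4], 0.61)]
scene spare_vial [([386.0, 279.1], 0.56)]
scene timer [([417.6, 267.6], 0.88)]
scene vial_mid []
[[377.3, 0.0, 321.4], [0.0, 377.3, 196.6], [0.0, 0.0, 1.0]] [[0.772, -0.636, -0.014, -0.45], [-0.3, -0.344, -0.89, 0.275], [0.561, 0.691, -0.457, 0.514], [0.0, 0.0, 0.0, 1.0]]
top dispenser [([380.6, 205.6], 0.56), ([393.3, 238.1], 0.55)]
top pedal [([415.4, 254.6], 0.67), ([412.4, 183.9], 0.58)]
top pedal_pad [([426.8, 281.3], 0.85)]
top stop [([412.9, 256.6], 0.4), ([450.8, 172.7], 0.33)]
top lid_edge [([391.0, 240.3], 0.91)]
top tray [([387.8, 259.8], 0.79)]
top tape [([310.8, 204.8], 0.72)]
top cap [([338.6, 259.3], 0.68)]
top spare_vial [([443.7, 208.7], 0.62), ([392.2, 237.9], 0.62)]
top timer [([450.7, 172.8], 0.68)]
top vial_mid [([450.9, 173.2], 0.61)]
[[458.8, 0.0, 323.5], [0.0, 458.8, 194.1], [0.0, 0.0, 1.0]] [[0.027, -1.0, 0.015, 0.043], [-0.987, -0.029, -0.158, 0.614], [0.158, -0.01, -0.987, 0.821], [0.0, 0.0, 0.0, 1.0]]
1.2
```

View pics/top0.png

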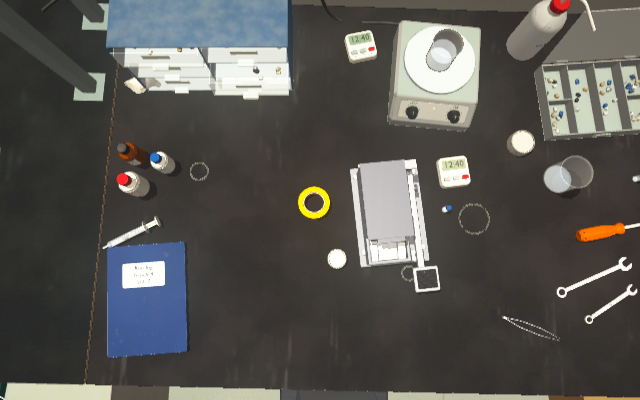

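View pics/scene0.png

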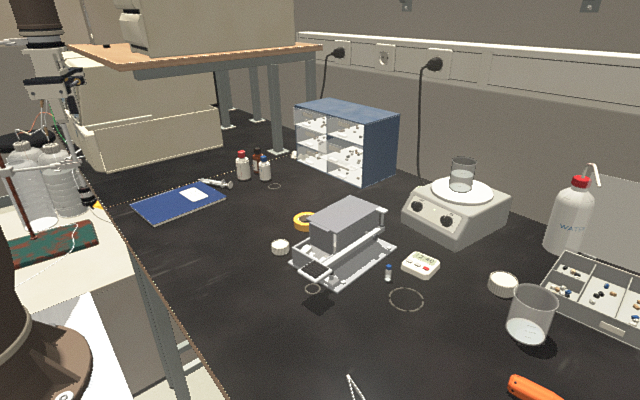

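The top view shows the dispenser at about (390,210), its tray facing the robot and the pad at (427,279). The spare vial is at (446,209) and the timer at (453,172). The scene view agrees. Next I'll fit the dispenser's pose.

```bash
cat > fit.py <<'E'
from h import *
from scipy.optimize import least_squares
P={"pedal_pad":(-.150,-.060,.066),"lid_edge":(-.072,0,.093),"tray":(-.103,0,.0285),"dispenser":(0,0,0),"pedal":(.02,-.055,.05)}
obs=[("top","pedal_pad",426.8,281.3),("top","lid_edge",391,240.3),("top","tray",387.8,259.8),
("scene","pedal_pad",313.1,268.4),("scene","lid_edge",317,224.1),("scene","tray",308.7,258.4),("scene","dispenser",345.2,247),("scene","pedal",372.6,234.7)]
ci={c:vision.camera_info(c) for c in("top","scene")}
# refine the pad centre by its region in both pictures
for c in ci:
    for n in("pedal_pad",):
        vision.read_camera(c);print(c,n,[(np.round(d["bbox"]).tolist(),round(d["score"],2)) for d in vision.boxes_of(c,n)[:2]])
W=lambda p,X:R.from_euler("z",p[2]).apply(X)+[p[0],p[1],0]
f=lambda p:np.concatenate([proj(ci[c],W(p,P[n]))[0]-(u,v) for c,n,u,v in obs])
r=least_squares(f,[.55,-.1,0],loss="soft_l1",f_scale=1.5);p=r.x
print(p,np.degrees(p[2]));print(np.round(f(p).reshape(-1,2),1).tolist())
print("pad",W(p,P["pedal_pad"]))
im=cv2.imread("pics/top0.png");im2=cv2.imread("pics/scene0.png")
box=lambda x0,x1,y0,y1,z:[(x0,y0,z),(x1,y0,z),(x1,y1,z),(x0,y1,z)]
for c,i in(("top",im),("scene",im2)):
    for b,col in((box(-.172,-.128,-.083,-.037,.066),(0,0,255)),(box(-.072,.064,-.042,.042,.093),(0,255,0)),(box(-.115,-.066,-.04,.04,.046),(255,255,0))):
        q=np.round(16*4*np.array(proj(ci[c],W(p,np.array(b))))).astype(int)
        if c=="top": o=(340,140)
        else:o=(260,180)
        if b[0][2]==.066: crop=cv2.resize(i[o[1]:o[1]+150,o[0]:o[0]+150],None,fx=4,fy=4,interpolation=cv2.INTER_CUBIC)
        cv2.polylines(crop,[q-np.array(o)*64],True,col,1,cv2.LINE_AA,4)
    cv2.imwrite(f"pics/c_{c}.png",crop)
a,b=[cv2.imread(f"pics/c_{c}.png") for c in("top","scene")]
cv2.imwrite("pics/fit.png",cv2.resize(np.hstack([a,b]),(800,400)))
E
python3 fit.py
```

```text
top pedal_pad [([407.0, 172.0, 442.0, 292.0], 0.67)]
scene pedal_pad [([296.0, 226.0, 384.0, 281.0], 0.65)]
[ 0.59938118 -0.05373522  0.11280681] 6.463354351763253
[[-0.4, -0.8], [0.1, -1.0], [-0.3, -2.1], [-0.5, 0.4], [2.1, 1.4], [-0.2, 1.6], [-2.0, 2.5], [-2.3, 1.1]]
pad [ 0.45708864 -0.13023902  0.066     ]
```

View pics/fit.png

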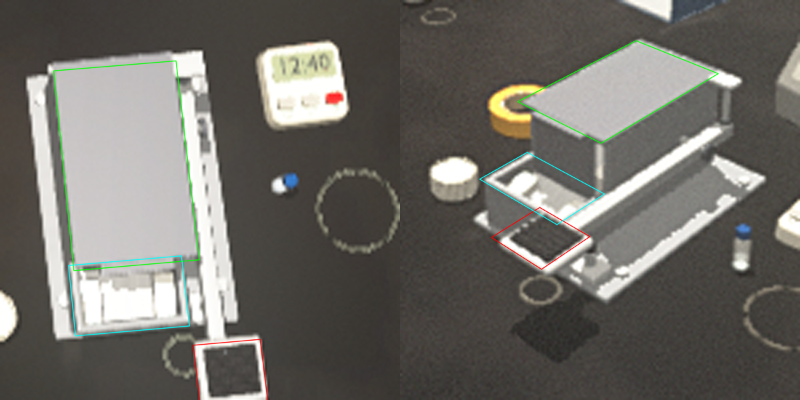

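The overlay matches in both views: red pad outline, green lid, cyan tray. The pad centre is at about (0.457, -0.130, 0.066), with a dispenser yaw of 6.5°. I'll move toward it with the fingers shut.

>>> servo_tool(
  increments=[
    {"grip": 0,"dp": [-31,-38,0],"dr": [0,0,0]},
    {"grip": 0,"dp": [-62,-76,0],"dr": [0,0,0]},
    {"grip": 0,"dp": [-94,-114,0],"dr": [0,0,0]},
    {"grip": 0,"dp": [-125,-151,0],"dr": [0,0,0]},
    {"grip": 0,"dp": [-156,-189,0],"dr": [0,0,0]},
  ],
)

```text
time: 2.02
eef_pos: [0.3142, 0.3391, 0.2269]
tool_rot: [0.199, 0.98, 0.0, 0.0]
ft_force: [1.1, 0.2, -0.0]
grip_width: 0.0464
finger_force: 0.0
```

>>> servo_tool(
  increments=[
    {"grip": 0,"dp": [-31,-38,0],"dr": [0,0,0]},
    {"grip": 0,"dp": [-62,-76,0],"dr": [0,0,0]},
    {"grip": 0,"dp": [-94,-114,0],"dr": [0,0,0]},
    {"grip": 0,"dp": [-125,-151,0],"dr": [0,0,0]},
    {"grip": 0,"dp": [-156,-189,0],"dr": [0,0,0]},
  ],
)

```text
time: 2.65
eef_pos: [0.3841, 0.1043, 0.2271]
tool_rot: [0.199, 0.98, 0.0, 0.0]
ft_force: [1.2, -0.7, -0.4]
grip_width: 0.0006
finger_force: 0.0
```

>>> servo_tool(
  increments=[
    {"grip": 0,"dp": [-31,-38,0],"dr": [0,0,0]},
    {"grip": 0,"dp": [-62,-76,0],"dr": [0,0,0]},
    {"grip": 0,"dp": [-94,-114,0],"dr": [0,0,0]},
    {"grip": 0,"dp": [-125,-151,0],"dr": [0,0,0]},
    {"grip": 0,"dp": [-156,-189,0],"dr": [0,0,0]},
  ],
)

```text
time: 3.28
eef_pos: [0.454, -0.1306, 0.227]
tool_rot: [0.199, 0.98, 0.0, 0.0]
ft_force: [0.9, 0.6, 0.6]
grip_width: 0.0003
finger_force: 0.0
```

>>> servo_tool(
  increments=[
    {"grip": 0,"dp": [0,0,25],"dr": [0,0,-6]},
    {"grip": 0,"dp": [0,0,50],"dr": [0,0,-12]},
    {"grip": 0,"dp": [0,0,80],"dr": [0,0,-18]},
    {"grip": 0,"dp": [0,0,110],"dr": [0,0,-24]},
    {"grip": 0,"dp": [0,0,130],"dr": [0,0,-29.5]},
  ],
)

```text
time: 3.9
eef_pos: [0.4532, -0.1291, 0.0956]
tool_rot: [-0.059, 0.998, 0.0, -0.0]
ft_force: [-0.4, 0.4, 0.1]
grip_width: 0.0005
finger_force: 0.0
```

>>> servo_tool(
  increments=[
    {"grip": 0,"dp": [0,0,0],"dr": [0,0,0]},
    {"grip": 0,"dp": [0,0,0],"dr": [0,0,0]},
  ],
)

```text
time: 4.15
eef_pos: [0.454, -0.1294, 0.0975]
tool_rot: [-0.056, 0.998, -0.0, 0.0]
ft_force: [0.4, -0.2, -0.1]
grip_width: 0.0007
finger_force: 0.0
```

```bash
python3 - <<'E'
from h import *
s=monitor.sense();print(s["time"],s["eef_pos"],s["tool_rot"],s["ft_force"],s["joint_pos"])
a=save("top","t1.png");b=save("scene","s1.png")
A=cv2.resize(a[160:310,340:490],(400,400));B=cv2.resize(b[160:310,250:400],(400,400))
cv2.imwrite("pics/f1.png",np.hstack([A,B])[:,:,::-1])
E
```

```text
4.15 [ 0.45402983 -0.12938361  0.09747326] [-5.58146619e-02  9.98441026e-01 -7.35274658e-05  4.86290462e-04] [ 0.44884519 -0.21782286 -0.05620852] [-0.13840123  0.36588311  0.38784517  2.11201351 -0.2120956   0.6988988
  2.0717831 ]
```

View pics/f1.png

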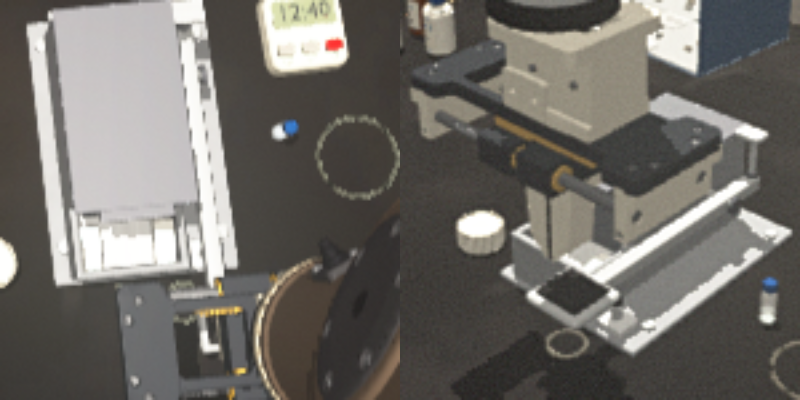

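The top crop shows the gripper over the pad region. In the scene crop I can't tell where the fingertips are relative to the pad, so I'll project the TCP into a larger crop.

```bash
python3 - <<'E'
from h import *
b=cv2.imread("pics/s1.png");p=monitor.sense()["eef_pos"]
t=R.from_quat(monitor.sense()["tool_rot"]).as_matrix();print(np.round(t,3).tolist())
o=np.array([230,150]);B=cv2.resize(b[150:310,230:430],None,fx=3.75,fy=3.75)
for q,c in((p,(0,0,255)),(p-t[:,2]*.066,(0,255,0)),(p+t[:,1]*.05,(255,0,0)),([.457,-.130,.066],(255,0,255))):
    u=proj(vision.camera_info("scene"),q)[0];print(u);cv2.drawMarker(B,tuple(int(v) for v in (u-o)*3.75),c,0,20,2)
cv2.imwrite("pics/f2.png",B)
E
```

```text
[[-0.994, -0.112, 0.002], [-0.112, 0.994, -0.0], [-0.002, -0.0, -1.0]]
[310.47886359 254.07378796]
[309.28926357 220.33567796]
[290.64152328 242.6532626 ]
[312.477468   268.71322915]
```

View pics/f2.png

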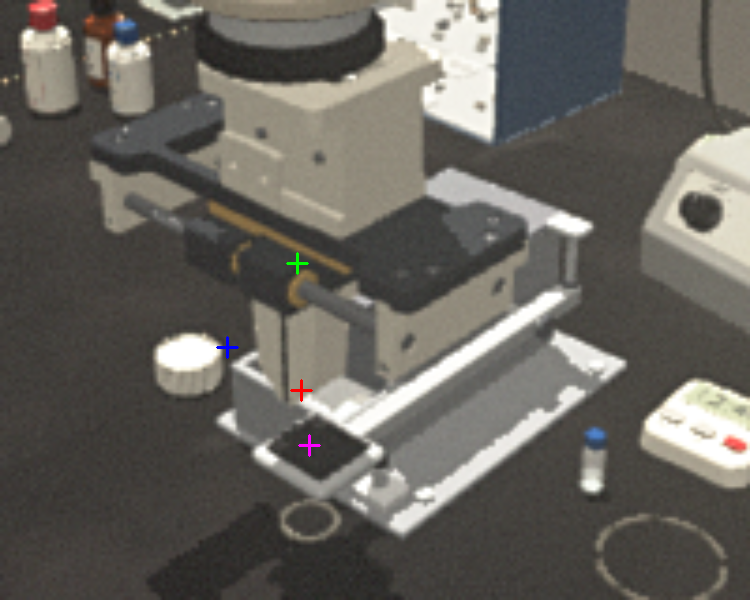

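The fingertips (crop 288,398) hang right above the pad centre, so the alignment is good. Next I'll descend toward contact.

>>> servo_tool(
  increments=[
    {"grip": 0,"dp": [0,0,10],"dr": [0,0,0]},
    {"grip": 0,"dp": [0,0,20],"dr": [0,0,0]},
    {"grip": 0,"dp": [0,0,26],"dr": [0,0,0]},
    {"grip": 0,"dp": [0,0,28],"dr": [0,0,0]},
    {"grip": 0,"dp": [0,0,28],"dr": [0,0,0]},
  ],
)

```text
time: 4.88
eef_pos: [0.4534, -0.1293, 0.0686]
tool_rot: [-0.057, 0.998, 0.0, -0.0]
ft_force: [0.3, 0.1, 0.3]
grip_width: 0.0004
finger_force: 0.0
```

>>> servo_tool(
  increments=[
    {"grip": 0,"dp": [0,0,1],"dr": [0,0,0]},
    {"grip": 0,"dp": [0,0,2],"dr": [0,0,0]},
    {"grip": 0,"dp": [0,0,3],"dr": [0,0,0]},
    {"grip": 0,"dp": [0,0,3],"dr": [0,0,0]},
  ],
)

```text
time: 5.38
eef_pos: [0.4536, -0.1292, 0.0658]
tool_rot: [-0.057, 0.998, 0.0, 0.0]
ft_force: [-0.0, -0.3, 1.2]
grip_width: 0.0006
finger_force: 1.0
```

>>> servo_tool(
  increments=[
    {"grip": 0,"dp": [0,0,1],"dr": [0,0,0]},
    {"grip": 0,"dp": [0,0,2],"dr": [0,0,0]},
    {"grip": 0,"dp": [0,0,3],"dr": [0,0,0]},
    {"grip": 0,"dp": [0,0,3],"dr": [0,0,0]},
  ],
)

```text
time: 5.88
eef_pos: [0.4534, -0.1292, 0.0626]
tool_rot: [-0.057, 0.998, 0.0, -0.0]
ft_force: [-1.8, 0.4, 4.9]
grip_width: 0.0006
finger_force: 2.1
```

>>> servo_tool(
  increments=[
    {"grip": 0,"dp": [0,0,1],"dr": [0,0,0]},
    {"grip": 0,"dp": [0,0,2],"dr": [0,0,0]},
    {"grip": 0,"dp": [0,0,3],"dr": [0,0,0]},
    {"grip": 0,"dp": [0,0,3],"dr": [0,0,0]},
  ],
)

```text
time: 6.38
eef_pos: [0.4533, -0.1292, 0.0596]
tool_rot: [-0.057, 0.998, 0.0, -0.0]
ft_force: [-3.5, -1.1, 3.6]
grip_width: 0.0003
finger_force: 2.2
```

>>> servo_tool(
  increments=[
    {"grip": 0,"dp": [0,0,1.5],"dr": [0,0,0]},
    {"grip": 0,"dp": [0,0,3],"dr": [0,0,0]},
    {"grip": 0,"dp": [0,0,4.5],"dr": [0,0,0]},
    {"grip": 0,"dp": [0,0,6],"dr": [0,0,0]},
    {"grip": 0,"dp": [0,0,6],"dr": [0,0,0]},
  ],
)

```text
time: 7.0
eef_pos: [0.4534, -0.1292, 0.0536]
tool_rot: [-0.057, 0.998, 0.0, -0.0]
ft_force: [-2.8, -0.7, 4.7]
grip_width: 0.0002
finger_force: 2.4
```

>>> servo_tool(
  increments=[
    {"grip": 0,"dp": [0,0,1],"dr": [0,0,0]},
    {"grip": 0,"dp": [0,0,1],"dr": [0,0,0]},
  ],
)

```text
time: 7.25
eef_pos: [0.4535, -0.1292, 0.0527]
tool_rot: [-0.057, 0.998, 0.0, -0.0]
ft_force: [-3.3, -1.0, 4.8]
grip_width: 0.0004
finger_force: 2.4
```

>>> servo_tool(
  increments=[
    {"grip": 0,"dp": [0,0,1],"dr": [0,0,0]},
    {"grip": 0,"dp": [0,0,1],"dr": [0,0,0]},
  ],
)

```text
time: 7.5
eef_pos: [0.4535, -0.1292, 0.0517]
tool_rot: [-0.057, 0.998, 0.0, 0.0]
ft_force: [-3.4, -1.3, 4.6]
grip_width: 0.0008
finger_force: 2.4
```

>>> servo_tool(
  increments=[
    {"grip": 0,"dp": [0,0,1],"dr": [0,0,0]},
    {"grip": 0,"dp": [0,0,1],"dr": [0,0,0]},
  ],
)

```text
time: 7.75
eef_pos: [0.4537, -0.1292, 0.0507]
tool_rot: [-0.057, 0.998, 0.0, 0.0]
ft_force: [-4.3, -0.6, 4.2]
grip_width: 0.0004
finger_force: 2.6
```

>>> servo_tool(
  increments=[
    {"grip": 0,"dp": [0,0,1],"dr": [0,0,0]},
    {"grip": 0,"dp": [0,0,1],"dr": [0,0,0]},
  ],
)

```text
time: 8.0
eef_pos: [0.4537, -0.1292, 0.0497]
tool_rot: [-0.057, 0.998, -0.0, 0.0]
ft_force: [-3.1, -0.3, 5.3]
grip_width: 0.0005
finger_force: 2.6
```

>>> servo_tool(
  increments=[
    {"grip": 0,"dp": [0,0,1],"dr": [0,0,0]},
    {"grip": 0,"dp": [0,0,1],"dr": [0,0,0]},
  ],
)

```text
time: 8.25
eef_pos: [0.4536, -0.1292, 0.0487]
tool_rot: [-0.057, 0.998, 0.0, 0.0]
ft_force: [-3.0, -0.6, 4.9]
grip_width: 0.0003
finger_force: 2.6
```

>>> servo_tool(
  increments=[
    {"grip": 0,"dp": [0,0,1],"dr": [0,0,0]},
    {"grip": 0,"dp": [0,0,1],"dr": [0,0,0]},
  ],
)

```text
time: 8.5
eef_pos: [0.4536, -0.1292, 0.0478]
tool_rot: [-0.057, 0.998, 0.0, 0.0]
ft_force: [-3.2, 0.2, 5.7]
grip_width: 0.0003
finger_force: 2.9
```

>>> servo_tool(
  increments=[
    {"grip": 0,"dp": [0,0,1],"dr": [0,0,0]},
    {"grip": 0,"dp": [0,0,1],"dr": [0,0,0]},
  ],
)

```text
time: 8.75
eef_pos: [0.4537, -0.1292, 0.0469]
tool_rot: [-0.057, 0.998, 0.0, 0.0]
ft_force: [-4.0, 0.9, 9.0]
grip_width: 0.0007
finger_force: 4.6
```

>>> servo_tool(
  increments=[
    {"grip": 0,"dp": [0,0,1],"dr": [0,0,0]},
    {"grip": 0,"dp": [0,0,1],"dr": [0,0,0]},
  ],
)

```text
time: 9.0
eef_pos: [0.4537, -0.1292, 0.0461]
tool_rot: [-0.057, 0.998, 0.0, 0.0]
ft_force: [-4.9, 0.2, 12.5]
grip_width: 0.0002
finger_force: 6.6
```

The stop was met at z ≈ 0.0475. I'll ease off slightly while staying on it, and hold.

>>> servo_tool(
  increments=[
    {"grip": 0,"dp": [0,0,-0.6],"dr": [0,0,0]},
    {"grip": 0,"dp": [0,0,-0.6],"dr": [0,0,0]},
    {"grip": 0,"dp": [0,0,-0.6],"dr": [0,0,0]},
    {"grip": 0,"dp": [0,0,-0.6],"dr": [0,0,0]},
    {"grip": 0,"dp": [0,0,-0.6],"dr": [0,0,0]},
  ],
)

```text
time: 9.62
eef_pos: [0.4537, -0.1292, 0.0467]
tool_rot: [-0.057, 0.998, 0.0, 0.0]
ft_force: [-3.4, 0.1, 10.7]
grip_width: 0.0006
finger_force: 5.3
```

>>> servo_tool(
  increments=[
    {"grip": 0,"dp": [0,0,0],"dr": [0,0,0]},
    {"grip": 0,"dp": [0,0,0],"dr": [0,0,0]},
    {"grip": 0,"dp": [0,0,0],"dr": [0,0,0]},
    {"grip": 0,"dp": [0,0,0],"dr": [0,0,0]},
  ],
)

```text
time: 10.12
eef_pos: [0.4537, -0.1292, 0.0467]
tool_rot: [-0.057, 0.998, 0.0, 0.0]
ft_force: [-4.0, -1.1, 9.6]
grip_width: 0.0003
finger_force: 5.3
```

```bash
python3 - <<'E'
from h import *
a=save("top","t3.png");b=save("scene","s3.png")
print([(np.round(d["centre"],1),d["score"]) for d in vision.mark_of("top","vial_mid")[:2]],[(np.round(d["centre"],1),d["score"]) for d in vision.mark_of("scene","vial_mid")[:2]])
A=cv2.resize(a[160:310,340:490],(400,400));B=cv2.resize(b[160:310,250:400],(400,400))
cv2.imwrite("pics/f3.png",np.hstack([A,B])[:,:,::-1]);print(monitor.sense()["time"],monitor.sense()["ft_force"])
print(proj(vision.camera_info("top"),R.from_euler("z",.1128).apply([-.103,0,.0285])+[.5994,-.0537,0]))
E
```

```text
[(array([391.6, 255.2]), 0.6)] [(array([307.9, 259. ]), 0.73)]
10.325 [-3.56235702 -0.47887004  8.85460174]
[[387.45082497 257.66440789]]
```

View pics/f3.png

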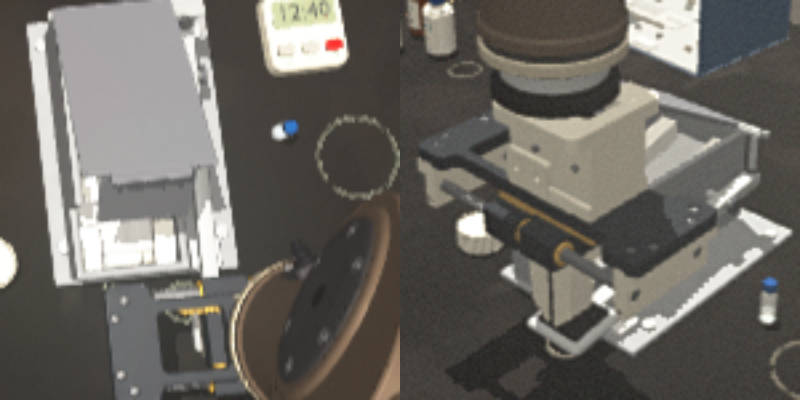

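The lid is up, and both cameras put the vial in the tray (top 391,255; scene 308,259). It has been held for over a second, so I'll ease the pedal up at 12 mm/s.

>>> servo_tool(
  increments=[
    {"grip": 0,"dp": [0,0,-1.5],"dr": [0,0,0]},
    {"grip": 0,"dp": [0,0,-3],"dr": [0,0,0]},
    {"grip": 0,"dp": [0,0,-4.5],"dr": [0,0,0]},
    {"grip": 0,"dp": [0,0,-6],"dr": [0,0,0]},
    {"grip": 0,"dp": [0,0,-7.5],"dr": [0,0,0]},
  ],
)

```text
time: 10.95
eef_pos: [0.4536, -0.1292, 0.0539]
tool_rot: [-0.057, 0.998, 0.0, 0.0]
ft_force: [-3.2, -0.1, 3.9]
grip_width: 0.0002
finger_force: 2.4
```

>>> servo_tool(
  increments=[
    {"grip": 0,"dp": [0,0,-1.5],"dr": [0,0,0]},
    {"grip": 0,"dp": [0,0,-3],"dr": [0,0,0]},
    {"grip": 0,"dp": [0,0,-4.5],"dr": [0,0,0]},
    {"grip": 0,"dp": [0,0,-6],"dr": [0,0,0]},
    {"grip": 0,"dp": [0,0,-7.5],"dr": [0,0,0]},
  ],
)

```text
time: 11.58
eef_pos: [0.4539, -0.1292, 0.0615]
tool_rot: [-0.057, 0.998, -0.0, 0.0]
ft_force: [-1.4, 1.0, 4.0]
grip_width: 0.0004
finger_force: 2.1
```

>>> servo_tool(
  increments=[
    {"grip": 0,"dp": [0,0,-1],"dr": [0,0,0]},
    {"grip": 0,"dp": [0,0,-2],"dr": [0,0,0]},
    {"grip": 0,"dp": [0,0,-3],"dr": [0,0,0]},
    {"grip": 0,"dp": [0,0,-4],"dr": [0,0,0]},
    {"grip": 0,"dp": [0,0,-5],"dr": [0,0,0]},
  ],
)

```text
time: 12.2
eef_pos: [0.4539, -0.1292, 0.0664]
tool_rot: [-0.057, 0.998, -0.0, 0.0]
ft_force: [-0.1, 0.2, -0.9]
grip_width: 0.0002
finger_force: 0.0
```

>>> servo_tool(
  increments=[
    {"grip": 0,"dp": [0,0,-1],"dr": [0,0,0]},
    {"grip": 0,"dp": [0,0,-3],"dr": [0,0,0]},
    {"grip": 0,"dp": [0,0,-6],"dr": [0,0,0]},
    {"grip": 0,"dp": [0,0,-12],"dr": [0,0,0]},
    {"grip": 0,"dp": [0,0,-20],"dr": [0,0,0]},
  ],
)

```text
time: 12.82
eef_pos: [0.4534, -0.1292, 0.0868]
tool_rot: [-0.057, 0.998, 0.0, -0.0]
ft_force: [0.1, -0.1, 0.8]
grip_width: 0.0005
finger_force: 0.0
```

>>> servo_tool(
  increments=[
    {"grip": 0,"dp": [0,0,-20],"dr": [0,0,0]},
    {"grip": 0,"dp": [30,0,-50],"dr": [0,0,0]},
    {"grip": 0,"dp": [60,0,-80],"dr": [0,0,0]},
    {"grip": 0,"dp": [80,0,-110],"dr": [0,0,0]},
    {"grip": 0,"dp": [80,0,-120],"dr": [0,0,0]},
  ],
)

```text
time: 13.45
eef_pos: [0.3737, -0.1386, 0.2081]
tool_rot: [-0.057, 0.998, 0.0, 0.002]
ft_force: [0.8, 0.2, 0.1]
grip_width: 0.0001
finger_force: 0.0
```

```bash
python3 - <<'E'
from h import *
a=save("top","t4.png")
for n in("vial_mid","pedal_pad","lid_edge","tape","cap","spare_vial","timer"):print(n,[(np.round(d["centre"],1),d["score"]) for d in vision.mark_of("top",n)[:2]])
b=save("scene","s4.png");print([(np.round(d["centre"],1),d["score"]) for d in vision.mark_of("scene","vial_mid")[:2]])
A=cv2.resize(a[160:310,340:490],(400,400));B=cv2.resize(b[160:310,250:400],(400,400))
cv2.imwrite("pics/f4.png",np.hstack([A,B])[:,:,::-1]);print(monitor.sense()["time"])
E
```

```text
vial_mid [(array([392.8, 253.5]), 0.65)]
pedal_pad [(array([424.6, 276.9]), 0.83)]
lid_edge [(array([391.1, 239.8]), 0.87)]
tape [(array([311.6, 205.1]), 0.9)]
cap [(array([337.5, 258. ]), 0.76), (array([389.8, 235.5]), 0.55)]
spare_vial [(array([443. , 207.4]), 0.46)]
timer [(array([452.2, 173.8]), 0.56)]
[(array([309.8, 258.2]), 0.66)]
13.95
```

View pics/f4.png

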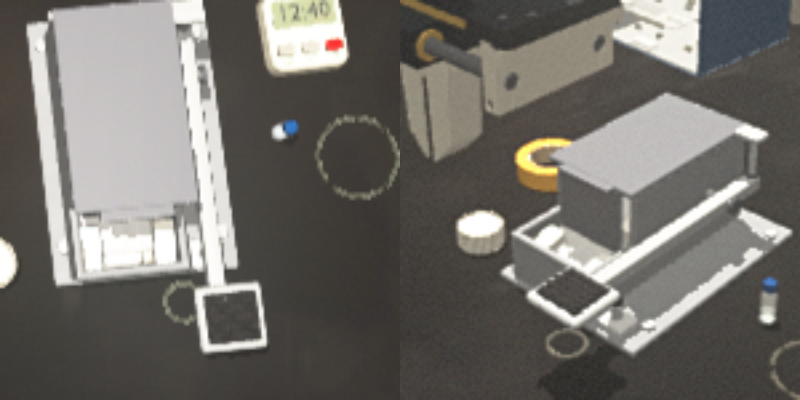

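The lid is shut, the pedal is up and the surroundings are unmoved. The tray looks much as it did before, so I'll compare before and after up close to confirm the vial is there.

```bash
python3 - <<'E'
import cv2,numpy as np
f=lambda n,x,y,w,h:cv2.resize(cv2.imread("pics/"+n)[y:y+h,x:x+w],(400,300),interpolation=cv2.INTER_CUBIC)
g=lambda i:cv2.convertScaleAbs(i,alpha=.8)
cv2.imwrite("pics/cmp.png",g(np.vstack([np.hstack([f("top0.png",360,230,56,42),f("t4.png",360,230,56,42)]),np.hstack([f("scene0.png",285,230,56,42),f("s4.png",285,230,56,42)])])))
E
```

```text
(no output)
```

View pics/cmp.png

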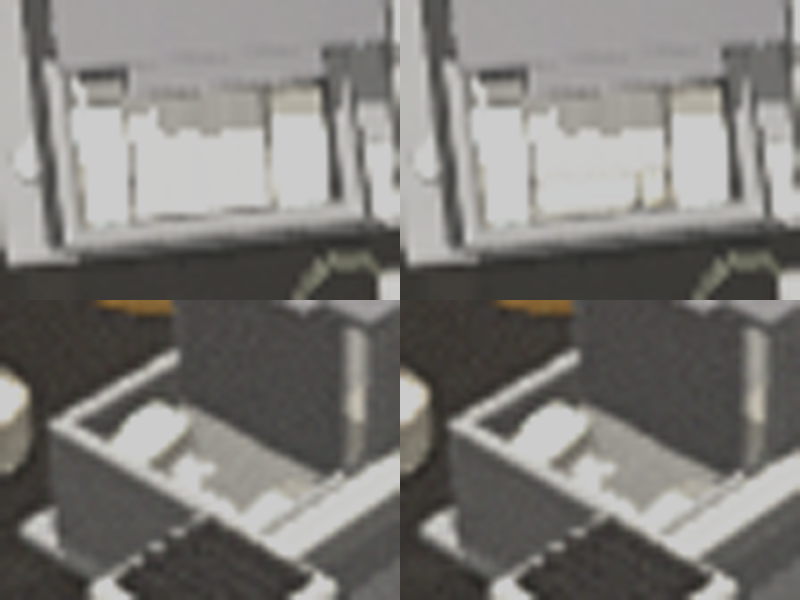

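In the top view after the move, a glass body and cap lie against the tray front (crop 540–665, 170–205). They weren't there before, so the vial is in the tray.

```bash
python3 -c "
from plant import job;print(job.job_done())"
```

```text
the job is handed in; nothing more can be done
None
```

The vial is out in the tray and the job is handed in at about 14 s: I pressed the pedal to its stop (peak about 13 N), held it for over a second and eased it back up at about 12 mm/s; the lid is shut and the loose things look unmoved.

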